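# Fill the plate holder with spacers and hold it clamped

## Task

On the lab bench stands a plate holder with a fixed plate, a spring-backed sliding plate and one grey spacer already in the gap between them. Add more of the loose spacers, one by one, upright on the bed and in line with the plates, until the sliding plate, pushed by its black post, closes on the stack before its travel runs out (one or two more are needed). Then push the sliding plate firmly against the stack, with about 10 newtons, and finish while still holding it pressed so (the spring opens it if let go); leave the other things on the bench where they are.

Things in the scene. Friction and masses are not known exactly. Their poses are not given: they have to be found in the camera images.
- holder: the plate holder's aluminium bed, 90 (its x) x 250 (its y) x 15 mm thick, lying on the bench, fixed. Origin: centre of its underside; z up; the plates face each other along y and the spacers stand between them on the bed's top, 15 mm above the bench
- stop_face (a point): middle of the inner face of the fixed plate (64 mm along x, 10 mm thick, top 45 mm above the bed), which looks along the holder's +y; this point is 22.5 mm above the bed. The plate is bolted at a different place along the bed each time, so that the gap at the start is 50 to 84 mm
- jaw_face (a point): middle of the inner face of the sliding plate (64 mm along x, 10 mm thick, top 45 mm above the bed), which looks along the holder's -y; 22.5 mm above the bed. The gap is the distance along the holder's y between this point and stop_face
- jaw_grip (a point): point on the axis of the upright black post of the sliding plate, 50 mm behind its face (holder's +y), 80 mm above the bench; the post is 20 x 20 mm and its top is 111 mm above the bench. It can be gripped from above (fingers closing along the holder's x) or pushed from behind
- jaw (a joint): travel of the sliding plate towards the fixed plate (holder's -y) in m: 0 fully open (start), 0.028 at its end stop. A spring pushes it open with about 2 N at 0 and 3.5 N at 0.028; that much of the push does not reach the stack
- spacer0_mid (a point): grey plastic spacer: a slab 60 (its x) x 20 (its y, the thickness that fills the gap) x 50 mm tall with a lifting tab 30 (x) x 8 (y) x 40 mm tall standing centred on top, 90 mm tall in all, 60 to 130 g. This point is its centre, 45 mm above its underside (5 mm below the foot of the tab); z up. Grip it by the narrow ends of the tab, 30 mm apart along x, so that the fingers pass beside the tabs of its neighbours. This one stands in the gap at the start, against the fixed plate
- spacer1_mid (a point): grey plastic spacer: a slab 60 (its x) x 20 (its y, the thickness that fills the gap) x 50 mm tall with a lifting tab 30 (x) x 8 (y) x 40 mm tall standing centred on top, 90 mm tall in all, 60 to 130 g. This point is its centre, 45 mm above its underside (5 mm below the foot of the tab); z up. Grip it by the narrow ends of the tab, 30 mm apart along x, so that the fingers pass beside the tabs of its neighbours. This one stands loose on the bench at the start
- spacer2_mid (a point): grey plastic spacer: a slab 60 (its x) x 20 (its y, the thickness that fills the gap) x 50 mm tall with a lifting tab 30 (x) x 8 (y) x 40 mm tall standing centred on top, 90 mm tall in all, 60 to 130 g. This point is its centre, 45 mm above its underside (5 mm below the foot of the tab); z up. Grip it by the narrow ends of the tab, 30 mm apart along x, so that the fingers pass beside the tabs of its neighbours. This one stands loose on the bench at the start
- spacer3_mid (a point): grey plastic spacer: a slab 60 (its x) x 20 (its y, the thickness that fills the gap) x 50 mm tall with a lifting tab 30 (x) x 8 (y) x 40 mm tall standing centred on top, 90 mm tall in all, 60 to 130 g. This point is its centre, 45 mm above its underside (5 mm below the foot of the tab); z up. Grip it by the narrow ends of the tab, 30 mm apart along x, so that the fingers pass beside the tabs of its neighbours. This one stands loose on the bench at the start
- mass_mid (a point): bystander: brass slotted mass, 42 mm across, 34 mm tall; point half-way up
- driver_grip (a point): bystander: screwdriver lying flat, 170 mm long; point in its handle
- cup_rim (a point): bystander: aluminium cup, 72 mm across, 75 mm tall; point at the centre of its mouth
- jar_mid (a point): bystander: lidded glass jar, 60 mm across, 70 mm tall; point half-way up
- collar_mid (a point): bystander: flat steel collar, 50 mm across, 14 mm tall; point half-way up
Not all that is in view belongs to the job. Leave any blue or orange look-alike of the part that bears spacer1_mid alone.

How it is judged:
On the way:
1. a further spacer stands upright in the gap and has been let go ((((x of spacer1_mid in the frame of holder between -0.015 and 0.015 m and y of spacer1_mid in the frame of stop_face above 0.005 m and y of spacer1_mid in the frame of jaw_face below -0.005 m and z of spacer1_mid in the frame of holder between 0.055 and 0.065 m and angle between spacer1_mid's own z axis and vertical below 0.12 rad) and contact force between the fingers and spacer1 below 0.2 N) or ((x of spacer2_mid in the frame of holder between -0.015 and 0.015 m and y of spacer2_mid in the frame of stop_face above 0.005 m and y of spacer2_mid in the frame of jaw_face below -0.005 m and z of spacer2_mid in the frame of holder between 0.055 and 0.065 m and angle between spacer2_mid's own z axis and vertical below 0.12 rad) and contact force between the fingers and spacer2 below 0.2 N) or ((x of spacer3_mid in the frame of holder between -0.015 and 0.015 m and y of spacer3_mid in the frame of stop_face above 0.005 m and y of spacer3_mid in the frame of jaw_face below -0.005 m and z of spacer3_mid in the frame of holder between 0.055 and 0.065 m and angle between spacer3_mid's own z axis and vertical below 0.12 rad) and contact force between the fingers and spacer3 below 0.2 N))), for 0.2 s.
At the end, for the whole second after the job is handed in: spacer0 and at least one more stand upright (0.12 rad) on the bed between the plates, centred across within 15 mm; unused ones over 90 mm from the fixed plate; both plates squeeze the stack with over 2 N; the robot still pushes the sliding plate (over 2 N), which is at rest (x of spacer0_mid in the frame of holder between -0.015 and 0.015 m and y of spacer0_mid in the frame of stop_face above 0.005 m and y of spacer0_mid in the frame of jaw_face below -0.005 m and z of spacer0_mid in the frame of holder between 0.055 and 0.065 m and angle between spacer0_mid's own z axis and vertical below 0.12 rad and ((x of spacer1_mid in the frame of holder between -0.015 and 0.015 m and y of spacer1_mid in the frame of stop_face above 0.005 m and y of spacer1_mid in the frame of jaw_face below -0.005 m and z of spacer1_mid in the frame of holder between 0.055 and 0.065 m and angle between spacer1_mid's own z axis and vertical below 0.12 rad) or horizontal distance between spacer1_mid and stop_face above 0.09 m) and ((x of spacer2_mid in the frame of holder between -0.015 and 0.015 m and y of spacer2_mid in the frame of stop_face above 0.005 m and y of spacer2_mid in the frame of jaw_face below -0.005 m and z of spacer2_mid in the frame of holder between 0.055 and 0.065 m and angle between spacer2_mid's own z axis and vertical below 0.12 rad) or horizontal distance between spacer2_mid and stop_face above 0.09 m) and ((x of spacer3_mid in the frame of holder between -0.015 and 0.015 m and y of spacer3_mid in the frame of stop_face above 0.005 m and y of spacer3_mid in the frame of jaw_face below -0.005 m and z of spacer3_mid in the frame of holder between 0.055 and 0.065 m and angle between spacer3_mid's own z axis and vertical below 0.12 rad) or horizontal distance between spacer3_mid and stop_face above 0.09 m) and ((x of spacer1_mid in the frame of holder between -0.015 and 0.015 m and y of spacer1_mid in the frame of stop_face above 0.005 m and y of spacer1_mid in the frame of jaw_face below -0.005 m and z of spacer1_mid in the frame of holder between 0.055 and 0.065 m and angle between spacer1_mid's own z axis and vertical below 0.12 rad) or (x of spacer2_mid in the frame of holder between -0.015 and 0.015 m and y of spacer2_mid in the frame of stop_face above 0.005 m and y of spacer2_mid in the frame of jaw_face below -0.005 m and z of spacer2_mid in the frame of holder between 0.055 and 0.065 m and angle between spacer2_mid's own z axis and vertical below 0.12 rad) or (x of spacer3_mid in the frame of holder between -0.015 and 0.015 m and y of spacer3_mid in the frame of stop_face above 0.005 m and y of spacer3_mid in the frame of jaw_face below -0.005 m and z of spacer3_mid in the frame of holder between 0.055 and 0.065 m and angle between spacer3_mid's own z axis and vertical below 0.12 rad)) and (contact force between jaw and spacer0 above 2 N or contact force between jaw and spacer1 above 2 N or contact force between jaw and spacer2 above 2 N or contact force between jaw and spacer3 above 2 N) and (contact force between stop and spacer0 above 2 N or contact force between stop and spacer1 above 2 N or contact force between stop and spacer2 above 2 N or contact force between stop and spacer3 above 2 N) and contact force between any of the fingers, the arm and jaw above 2 N and velocity of joint jaw below 0.005 m/s); the arm keeps its last pose, push and grip.
It fails at once if a bystander is moved by more than 30 mm (distance of any of mass_mid, driver_grip, cup_rim, jar_mid, collar_mid from where it was at the start of the episode above 0.03 m).
It also fails if it takes over 61 s, if anything falls off the work surface, if the arm or the gripper's body presses on something with over 40 N, if the wrist force passes 120 N, or if a joint passes its speed limit or range.

## Robot

A 6-joint arm with a two-finger parallel gripper is mounted at the origin on the work surface. World frame = base frame: x ahead of the robot, y to its left, z up, the work surface at z = 0. Lengths are in m, angles in rad, forces in N, time in s.
With the tool pointing down it reaches from about 0.3 to 0.875 m from the base axis. Payload 6.4 kg.
Tool frame: the origin (TCP) lies midway between the tips of the shut fingers; the grasp point (between the pads) lies 19 mm behind it; x points along the fingers, y is the direction in which the jaws open and shut, and the axes are right-handed (so a half turn about x gives the same grasp; the last joint's range is limited). The gripper opens to 85 mm and grips with 20 to 120 N. Pads are 22 mm wide; open, the fingers measure 114 mm over their backs; the gripper's body (76 mm by 85 mm) begins 54 mm behind the grasp point. The pads swing forward as they close: fully open they stand 13 mm farther back than shut.
Start: joints at [0.985, 0.181, 1.607, -0, 1.354, -0.206], TCP at [0.213, 0.534, 0.231] pointing down, gripper open.
Joint ranges: [-2.99, 2.99], [-0.89, 2.07], [0.3, 2.58], [-1.14, 4.28], [0, 2.63], [-3.12, 3.12]. Speed limits (rad/s): [2.57, 2.57, 3.01, 3.14, 3.14, 3.14].

## Interface

Orientations are given as a unit quaternion [w, x, y, z].
In Python, from bench import ctrl gives the robot as it stands.
- The arm moves only by the tool step_arm, never from a script. Its argument "motion" is a list of rows, each a list of 7 numbers: the shift along the tool's x, y, z in mm, then the turn, a rotation vector about the tool's x, y, z in degrees, then the closure in counts, from 0 (fully open) to 255 (shut). In form: [[tx, ty, tz, rx, ry, rz, hand], ...]. A call has 1 to 10 rows; each row is the pose to reach, as a shift and turn from the pose commanded when the call began, along the tool's axes at that moment; what a row does not reach only later rows make up. A row lasts 1/8 s, in which the tool goes at most 62.5 mm and 10.7 degrees, less where a joint would pass 70% of its speed; a pose out of reach is approached as far as the arm can. A call with a gripper value outside its range is refused whole. The fingers move at their own pace and stop on an object; the grip force is fixed at half the most. Time passes only in rows, so rows that repeat a pose let the fingers close. It gives the time, the measured TCP pose, the force and the opening at its end, in the units of the state.
- ctrl.get_obs(): the state, without advancing time (a new reading comes with each control period).
- ctrl.camera(name): name is "scene" or "top" or "wrist"; returns (picture, depth): 384x512x3 uint8, red, green, blue; 384x512 float32, m along the optical axis (not along the pixel's ray), 0 where there is no reading.
- ctrl.camera_info(name): a dict with "fx", "fy", "cx", "cy" (pixels), "T" (4x4, takes a point from camera to world coordinates); the wrist camera has in their place "hand_eye" (4x4, takes a point from camera to tool coordinates, whose origin is the TCP and whose axes are the tool frame's). Camera axes: x right, y down, z forward; pixel columns grow to the right and rows downward; lengths in m; the calibration is good to about 2 mm. A picture is of the moment at which its call begins: read the wrist's pose just before it. camera_info takes no time and is no camera call.
- ctrl.hand_in(): hands the job in, once; it reports no verdict.
The state is a dict: "time_s": time; "q": joint angles; "dq": joint speeds; "joint_efforts": joint torques, N m; "eef_pos": TCP position; "eef_rot": TCP orientation; "wrist_force": force on the tool from outside, world axes, zero at the start; "torque": the same for the moment, N m; "opening": opening from 0.0 (shut) to 1.0 (fully open).
Only numpy, scipy, OpenCV 4.12 (cv2) and the standard library are available. Lean on these libraries where they do the work, as an engineer would, in place of code of your own. Each camera call takes 0.05 s, during which the arm holds its last target. There are 200 camera calls.

## Working session

There is one attempt and no reset: what is moved stays moved. The work goes in short steps, Python scripts to look and compute and a tool call to move; the robot and the scene stay as the last step left them, time stands still between calls to the robot, and variables do not carry over. Pictures are saved under pics/ and viewed, about 8 in all and at most 12, crops included, and the job is handed in when it is done.

Besides the shell and the picture viewer there is one more tool, called by a JSON object that holds its "fn" and its "kwargs", one argument or row to a line. step_arm: Moves the arm, as the interface text tells. Its arguments: {"type":"object","properties":{"motion":{"type":"array","items":{"type":"array","items":{"type":"number"}}}},"required":["motion"]}

```bash
mkdir -p pics; ls
cat > h.py <<'E'
import numpy as np, cv2
from bench import ctrl
from scipy.spatial.transform import Rotation as R
def cloud(name):
    o=ctrl.get_obs(); im,d=ctrl.camera(name); c=ctrl.camera_info(name)
    if 'T' in c: T=np.array(c['T'])
    else:
        q=o['eef_rot']; E=np.eye(4); E[:3,:3]=R.from_quat([q[1],q[2],q[3],q[0]]).as_matrix(); E[:3,3]=o['eef_pos']; T=E@np.array(c['hand_eye'])
    v,u=np.mgrid[:384,:512]
    P=np.stack([(u-c['cx'])/c['fx']*d,(v-c['cy'])/c['fy']*d,d],-1)@T[:3,:3].T+T[:3,3]
    P[d==0]=np.nan
    return im,d,P,T
E
python3 - <<'E'
from h import *
print(ctrl.get_obs())
ims=[]
for n in('scene','top'):
    im,d,P,T=cloud(n); np.savez('/tmp/'+n,im=im,P=P,T=T); print(n,T.round(3).tolist(),ctrl.camera_info(n)['fx'])
    cv2.imwrite(f'pics/{n}0.png',cv2.resize(im[:,:,::-1],(800,600)))
E
```

```text
pics
{'time_s': 0.0, 'q': array([ 9.84696179e-01,  1.81507102e-01,  1.60802442e+00,  3.05983340e-05,
        1.35383519e+00, -2.06316347e-01]), 'dq': array([-3.59515486e-05, -5.96017110e-04,  2.46268332e-04, -2.23549164e-05,
       -1.02702334e-04,  4.60655526e-04]), 'joint_efforts': array([ 7.27632250e-04, -4.44862318e+01, -3.51340663e+01, -2.43141112e-04,
        9.19444661e-03, -3.24858945e-05]), 'eef_pos': array([0.21282676, 0.53355216, 0.23039533]), 'eef_rot': array([ 0.69414377,  0.13289603,  0.69464738, -0.13404514]), 'wrist_force': array([-0.39855998,  0.13308756, -0.57514402]), 'torque': array([-0.0355621 , -0.00075201, -0.02628119]), 'opening': 0.9991254949908596}
scene [[0.714, 0.604, -0.355, 1.057], [0.7, -0.616, 0.361, -0.373], [-0.0, -0.506, -0.862, 1.236], [0.0, 0.0, 0.0, 1.0]] 495.97949998687506
top [[0.023, -0.999, 0.046, 0.54], [-1.0, -0.023, 0.01, 0.081], [-0.009, -0.046, -0.999, 1.173], [0.0, 0.0, 0.0, 1.0]] 484.2257583702684
```

View pics/scene0.png

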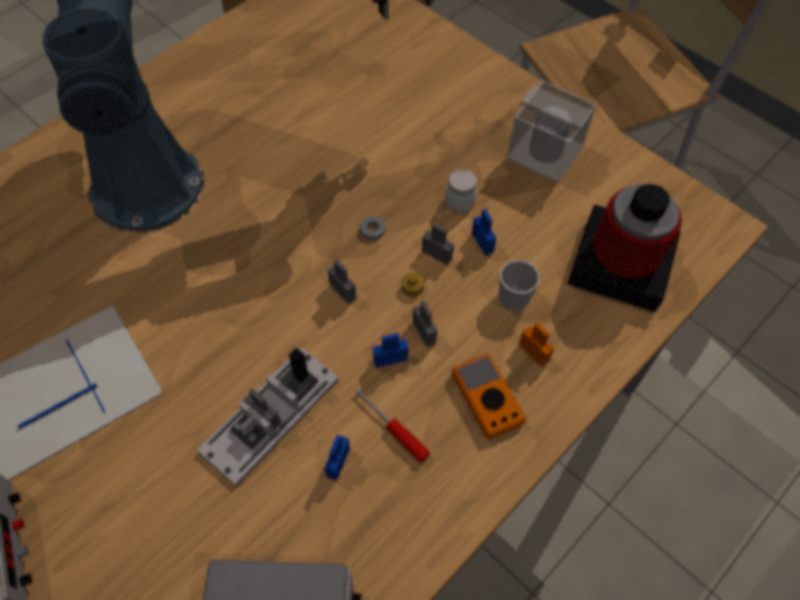

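View pics/top0.png

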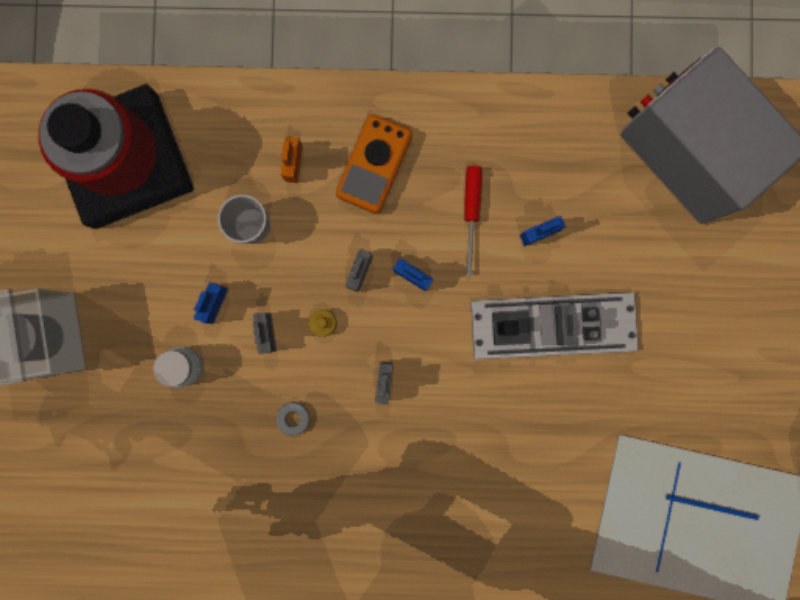

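Scene shows the holder lower left. In the top view (800x600): the holder is at (555,325), with its black post at (510,327) on the +y (left) side. The grey loose spacers are at (359,270), (263,332) and (384,382). Blue ones are at (413,274), (210,302) and (543,230), and an orange one at (290,158); these are look-alikes to leave alone. I'll measure by depth.

```bash
cat > meas.py <<'E'
from h import *
a=np.load('/tmp/top.npz'); im,P=a['im'],a['P']
z=P[...,2]
def rect(pts):
    (cx,cy),(w,h),an=cv2.minAreaRect((pts*1000).astype(np.float32))
    if w<h: w,h,an=h,w,an+90
    return np.round([cx,cy,w,h,(an+90)%180-90],1)
for n,(u,v) in dict(A=(359,270),B=(263,332),C=(384,382)).items():
    u,v=int(u*.64),int(v*.64); s=(slice(v-22,v+22),slice(u-22,u+22))
    p=P[s].reshape(-1,3); c=im[s].reshape(-1,3).astype(int); g=(c.max(1)-c.min(1)<25)
    t=g&(p[:,2]>.08); b=g&(p[:,2]>.04)&(p[:,2]<.1)
    print(n,'tab',t.sum(),rect(p[t,:2]),'z',np.median(p[t,2]).round(4),'body',rect(p[b,:2]),'mean tab',(p[t].mean(0)*1000).round(1))
# holder
s=(slice(180,235),slice(295,412)); p=P[s].reshape(-1,3)
q=p[(p[:,2]>.011)]; print('holder',rect(q[:,:2]), 'bedz',np.median(q[:,2]))
q1=p[(p[:,2]>.009)&(p[:,2]<.021)]; print('bed',rect(q1[:,:2]))
r=rect(q[:,:2]); th=np.deg2rad(r[4]); e=np.array([np.cos(th),np.sin(th)])
if e[1]<0:e=-e
n=np.array([e[1],-e[0]]); L=(p[:,:2]*1000-r[:2]); yy=L@e; xx=L@n
print('e',e)
for lo in range(-130,130,4):
    m=(yy>=lo)&(yy<lo+4)&(abs(xx)<26); zz=p[m,2]*1000
    print(lo,np.percentile(zz,[20,50,80,95]).round(0),end=' | ')
for nm,lo,hi in(('post',.1,.125),('tab0+',.09,.112),('plate',.055,.0625),('slabtop',.0625,.068)):
    m=(p[:,2]>lo)&(p[:,2]<hi); print('\n',nm,m.sum(),(yy[m].min().round(1),yy[m].max().round(1)),np.sort(yy[m]).round(0)[::12],xx[m].min().round(1),xx[m].max().round(1))
x0,y0=295,180
cv2.imwrite('pics/crop.png',np.hstack([cv2.resize(im[y0-5:y0+60,x0:x0+120,::-1],(480,260),interpolation=2), cv2.resize(im[150:280,140:280,::-1],(280,260),interpolation=2)]))
E
python3 meas.py
```

```text
A tab 50 [633.5 148.   29.3   7.9 -20.2] z 0.0886 body [633.4 147.9  59.1  20.  -20.4] mean tab [633.3 147.8  88.9]
B tab 57 [535.8 287.9  29.8   7.8  10. ] z 0.089 body [535.3 287.5  58.7  20.   10.2] mean tab [535.6 287.4  88.1]
C tab 49 [465.9 105.1  27.3   7.9  -4.9] z 0.0888 body [465.5 105.1  59.7  19.6  -5.9] mean tab [465.9 105.1  89. ]
holder [ 557.4 -152.9  250.3   89.9  -85.7] bedz 0.01636208049183341
bed [ 557.4 -152.9  250.3   90.1  -85.8]
e [-0.07497873  0.99718513]
-130 [0. 1. 3. 5.] | -126 [13. 14. 15. 18.] | -122 [13. 15. 17. 18.] | -118 [13. 15. 18. 20.] | -114 [12. 15. 16. 19.] | -110 [12. 14. 16. 18.] | -106 [12. 14. 16. 18.] | -102 [13. 15. 16. 17.] | -98 [12. 14. 17. 18.] | -94 [12. 14. 15. 18.] | -90 [12. 14. 16. 18.] | -86 [12. 14. 15. 17.] | -82 [11. 13. 15. 17.] | -78 [13. 14. 15. 17.] | -74 [12. 14. 16. 18.] | -70 [23. 24. 26. 28.] | -66 [26. 27. 28. 29.] | -62 [26. 28. 29. 34.] | -58 [26. 31. 48. 54.] | -54 [26. 30. 34. 53.] | -50 [26. 27. 31. 54.] | -46 [26. 28. 31. 54.] | -42 [26. 28. 48. 55.] | -38 [51. 52. 53. 53.] | -34 [56. 58. 60. 61.] | -30 [58. 59
[... 805 characters left out ...]
 | 106 [13. 14. 16. 17.] | 110 [12. 15. 17. 19.] | 114 [14. 15. 17. 19.] | 118 [12. 15. 18. 19.] | 122 [ 1. 13. 15. 17.] | 126 [-3. -0.  2.  3.] | 
 post 144 (np.float64(-14.9), np.float64(90.0)) [-15. -13. -11.  -9.  -7.  71.  74.  78.  80.  83.  85.  89.] -14.9 14.0

 tab0+ 146 (np.float64(-14.9), np.float64(90.0)) [-15. -13. -11.  -9.  -8.  -7.  72.  75.  79.  83.  86.  89.  90.] -14.9 14.2

 plate 270 (np.float64(-54.4), np.float64(40.5)) [-54. -31. -30. -29. -28. -27. -26. -25. -23. -15.  -6.  -2.  -1.  30.
  32.  33.  34.  35.  36.  37.  38.  39.  40.] -31.9 31.2

 slabtop 135 (np.float64(-26.9), np.float64(90.1)) [-27. -18. -15. -12. -10.  -8.  -6.  -5.  -3.  -2.  31.  90.] -31.7 31.0
```

View pics/crop.png

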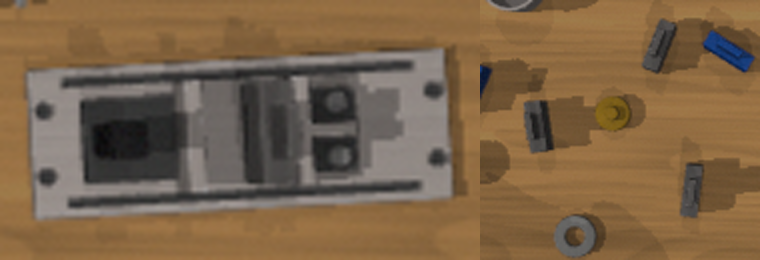

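The crop confirms that the three loose grey spacers and the blue one are distinct. The post axis is at holder y≈80, so the jaw face is at y≈30. The stop face is at y≈-21.5, giving a gap of about 51.5 mm, so exactly one more spacer fits. I'll use C, at full-size top px (384,382): it's grey and stands alone.

```bash
cat >> h.py <<'E'
def goal(p,yaw,o=None):
    """shift (mm) and rotvec (deg) in current tool axes; tool pointing down, tool y at yaw (deg, mod 180)"""
    o=o or ctrl.get_obs(); q=o['eef_rot']; M=R.from_quat([q[1],q[2],q[3],q[0]]).as_matrix()
    best=None
    for k in(0,180):
        t=np.deg2rad(yaw+k); y=np.array([np.cos(t),np.sin(t),0]); x=np.array([0,0,-1.]); G=np.stack([x,y,np.cross(x,y)],1)
        r=R.from_matrix(M.T@G).as_rotvec(degrees=True)
        if best is None or np.linalg.norm(r)<np.linalg.norm(best): best=r
    return (M.T@(np.array(p)-np.array(o['eef_pos'])*1000)).round(1),best.round(1)
E
python3 -c "
from h import *
for z in(180,56): print(goal([465.8,105.1,z],-5.5))
print(R.from_quat(np.roll(ctrl.get_obs()['eef_rot'],-1)).as_matrix().round(3))"
```

```text
(array([  50.8, -304.1,  393.8]), array([73.7,  0. ,  0.1]))
(array([ 174.8, -303.9,  393.8]), array([73.7,  0. ,  0.1]))
[[-0.001  0.371  0.929]
 [-0.001  0.929 -0.371]
 [-1.    -0.002 -0.   ]]
```

{"fn": "step_arm", "kwargs": {
  "motion": [
    [2,-15,20,4,0,0,0],
    [8,-48,62,12,0,0,0],
    [15,-82,106,20,0,0,0],
    [22,-116,150,28,0,0,0],
    [29,-150,194,36,0,0,0],
    [36,-184,238,44.5,0,0,0],
    [42,-218,282,53,0,0,0],
    [47,-252,326,61,0,0,0],
    [50,-285,369,69,0,0,0],
    [50.8,-304,393.8,73.7,0,0,0]
  ]
}}

```text
time_s: 1.35
eef_pos: [0.4669, 0.1034, 0.1801]
eef_rot: [-0.474, -0.524, -0.474, 0.525]
wrist_force: [-1.1, 0.8, 0.2]
opening: 1.002
```

Run:
```python
from h import *
print(ctrl.get_obs()['q'],ctrl.get_obs()['eef_pos'])
im,d,P,T=cloud('wrist'); cv2.imwrite('pics/w1.png',im[:,:,::-1])
c=im.astype(int); g=(c.max(2)-c.min(2)<30)&(P[...,2]>.075)&(P[...,2]<.1)&(np.hypot(P[...,0]-.466,P[...,1]-.105)<.04)
p=P[g]; print(g.sum(),p.mean(0)*1000, cv2.minAreaRect((p[:,:2]*1000).astype(np.float32)))
```

```text
[-3.08287830e-02  1.67157748e-02  1.89494802e+00 -2.86610089e-04
  1.23048120e+00  7.01203105e-02] [0.46687175 0.10337215 0.18005828]
412 [464.97537448 108.97126958  88.19767177] ((464.5360107421875, 107.90111541748047), (8.185884475708008, 29.794878005981445), 83.99710083007812)
```

View pics/w1.png

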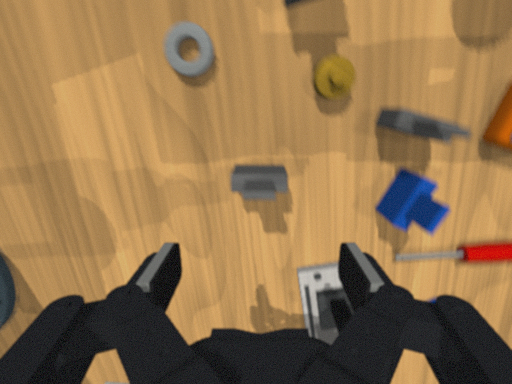

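Wrist view: the grey spacer at (260,182) is lined up between the fingers. I'll descend.

```bash
python3 -c "
from h import *
print(goal([465.3,106.3,56],-5.7))"
```

```text
(array([124.2,  -3.8,  -4.9]), array([-0.3,  0.1, -0.1]))
```

{"fn": "step_arm", "kwargs": {
  "motion": [
    [15,0,0,0,0,0,0],
    [40,0,-1,0,0,0,0],
    [65,0,-1,0,0,0,0],
    [65,0,-1,0,0,0,0]
  ]
}}

```text
time_s: 1.9
eef_pos: [0.4632, 0.1079, 0.1127]
eef_rot: [-0.475, -0.521, -0.478, 0.524]
wrist_force: [-0.8, 0.1, 0.3]
opening: 1.0
```

```bash
python3 -c "
from h import *
print(ctrl.get_obs()['eef_pos'],goal([465.3,106.3,56],-5.7))"
```

```text
[0.46316446 0.10786504 0.11271027] (array([56.7,  2.6,  1.3]), array([0.4, 0. , 0.4]))
```

{"fn": "step_arm", "kwargs": {
  "motion": [
    [20,0.5,0.5,0,0,0,0],
    [45,0.5,0.5,0,0,0,0],
    [58,0.5,0.5,0,0,0,0],
    [58,0.5,0.5,0,0,0,60],
    [58,0.5,0.5,0,0,0,140],
    [58,0.5,0.5,0,0,0,255],
    [58,0.5,0.5,0,0,0,255],
    [58,0.5,0.5,0,0,0,255],
    [58,0.5,0.5,0,0,0,255],
    [58,0.5,0.5,0,0,0,255]
  ]
}}

```text
time_s: 3.15
eef_pos: [0.4674, 0.1062, 0.0583]
eef_rot: [0.476, 0.524, 0.475, -0.523]
wrist_force: [-1.9, 0.2, 7.3]
opening: 0.334
```

{"fn": "step_arm", "kwargs": {
  "motion": [
    [-10,0,0,0,0,0,255],
    [-40,0,0,0,0,0,255],
    [-80,0,0,0,0,0,255],
    [-110,0,0,0,0,0,255],
    [-110,0,0,0,0,0,255],
    [-110,0,0,0,0,0,255]
  ]
}}

```text
time_s: 3.9
eef_pos: [0.466, 0.1062, 0.1667]
eef_rot: [-0.475, -0.523, -0.476, 0.524]
wrist_force: [0.7, 0.7, -1.3]
opening: 0.339
```

Run:
```python
from h import *
o=ctrl.get_obs(); print(o['eef_pos'],o['opening'],o['wrist_force'])
im,d,P,T=cloud('top'); z=P[...,2]
im2,d2,P2,T2=cloud('wrist')
c2=o['eef_pos']
cv2.imwrite('pics/g1.png',np.hstack([im[150:342,180:436,::-1],cv2.resize(im2[:,:,::-1],(256,192))]))
```

```text
[0.46602974 0.10616124 0.16674603] 0.3390909217231437 [ 0.66352707  0.67853757 -1.25242793]
```

View pics/g1.png

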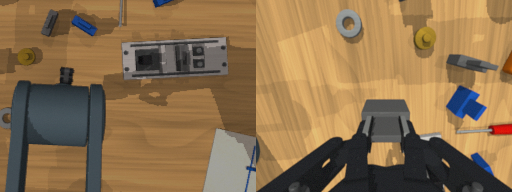

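Grip is good (opening 0.34 ≈ 29 mm) and the spacer hangs between the fingers. Next I'll carry it over the gap.

```bash
python3 -c "
from h import *
print(goal([556.6,-137.6,205],4.3),goal([556.6,-137.6,74],4.3))"
```

```text
(array([-39.2, 113.7, 234. ]), array([-9.8, -0. ,  0.2])) (array([ 91.8, 114. , 234. ]), array([-9.8, -0. ,  0.2]))
```

{"fn": "step_arm", "kwargs": {
  "motion": [
    [-15,0,0,0,0,0,255],
    [-30,8,16,-1,0,0,255],
    [-39,24,50,-2,0,0,255],
    [-39,44,91,-4,0,0,255],
    [-39,66,136,-6,0,0,255],
    [-39,86,178,-8,0,0,255],
    [-39,104,214,-9,0,0,255],
    [-39,113.7,234,-9.8,0,0,255],
    [-39,113.7,234,-9.8,0,0,255],
    [-39,113.7,234,-9.8,0,0,255]
  ]
}}

```text
time_s: 5.25
eef_pos: [0.5573, -0.1369, 0.2065]
eef_rot: [0.518, 0.481, 0.519, -0.481]
wrist_force: [1.0, -0.4, -1.2]
opening: 0.337
```

Run:
```python
from h import *
print(ctrl.get_obs()['eef_pos'])
im,d,P,T=cloud('wrist'); cv2.imwrite('pics/w2.png',im[:,:,::-1])
o=np.array([557.4,-152.9]); e=np.array([-.075,.9972]); n=np.array([e[1],-e[0]])
L=P[...,:2]*1000-o; Y=L@e; X=L@n; z=P[...,2]*1000
for nm,lo,hi,x in(('post',104,114,14),('plates',54,62,31),('slab',62,68,31),('tab0',98,110,20),('held',115,200,35)):
    m=(z>lo)&(z<hi)&(abs(X)<x)&(abs(Y)<110); 
    if m.sum()>5: h,b=np.histogram(Y[m],bins=np.arange(-60,100,2)); print(nm,m.sum(),{int(k):int(v) for k,v in zip(b,h) if v>3},'X',np.percentile(X[m],[2,98]).round(1))
print(goal([556.6,-137.6,74],4.3))
```

```text
[ 0.5573193  -0.13691452  0.20645059]
post 554 {72: 45, 74: 46, 76: 68, 78: 46, 80: 59, 82: 57, 84: 48, 86: 70, 88: 48, 90: 67} X [-9.9  8.9]
plates 649 {0: 121, 32: 91, 34: 79, 36: 95, 38: 105, 40: 140, 42: 18} X [-29.8  29.4]
slab 268 {-4: 34, -2: 89, 0: 92, 34: 5, 36: 10, 38: 11, 40: 11, 90: 14} X [-29.1  27.9]
tab0 10 {90: 4} X [-10.7   8.8]
held 3138 {16: 39, 18: 53, 20: 162, 22: 255, 24: 276, 26: 2350} X [-27.9  29.2]
(array([132.5,  -0.8,   1. ]), array([ 0.1, -0. ,  0. ]))
```

View pics/w2.png

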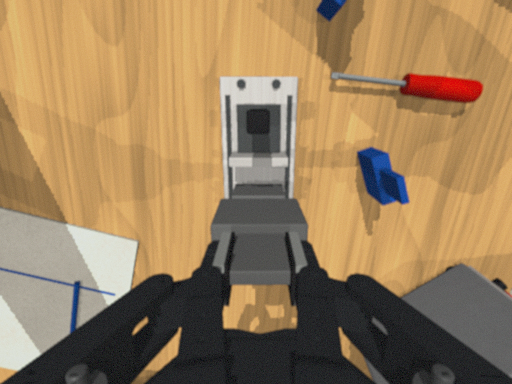

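Wrist view and depth: the held slab at (258,240) is upright, with its front face at y≈26.5 and so its centre at ≈16.5. The free slot runs from ≈1 to ≈32, so it's centred. I'll lower it.

{"fn": "step_arm", "kwargs": {
  "motion": [
    [15,0,0,0,0,0,255],
    [40,0,0,0,0,0,255],
    [65,0,0,0,0,0,255],
    [85,0,0,0,0,0,255],
    [100,0,0,0,0,0,255],
    [112,0,0,0,0,0,255],
    [122,0,0,0,0,0,255],
    [128,0,0,0,0,0,255],
    [128,0,0,0,0,0,255]
  ]
}}

```text
time_s: 6.42
eef_pos: [0.5576, -0.1376, 0.0782]
eef_rot: [0.518, 0.481, 0.519, -0.481]
wrist_force: [-0.1, -0.9, -0.9]
opening: 0.335
```

{"fn": "step_arm", "kwargs": {
  "motion": [
    [1.5,0,0,0,0,0,255],
    [3,0,0,0,0,0,255],
    [3,0,0,0,0,0,255]
  ]
}}

```text
time_s: 6.8
eef_pos: [0.5577, -0.1376, 0.0756]
eef_rot: [0.519, 0.481, 0.518, -0.481]
wrist_force: [1.0, -0.8, -0.1]
opening: 0.336
```

{"fn": "step_arm", "kwargs": {
  "motion": [
    [1,0,0,0,0,0,255],
    [2,0,0,0,0,0,255],
    [2,0,0,0,0,0,255]
  ]
}}

```text
time_s: 7.18
eef_pos: [0.5577, -0.1376, 0.0735]
eef_rot: [0.519, 0.481, 0.519, -0.481]
wrist_force: [-0.3, 0.5, -0.9]
opening: 0.338
```

{"fn": "step_arm", "kwargs": {
  "motion": [
    [0,0,0,0,0,0,140],
    [0,0,0,0,0,0,100],
    [0,0,0,0,0,0,80],
    [0,0,0,0,0,0,80],
    [-20,0,0,0,0,0,80],
    [-60,0,0,0,0,0,80],
    [-100,0,0,0,0,0,80],
    [-120,0,0,0,0,0,80],
    [-120,0,0,0,0,0,80]
  ]
}}

```text
time_s: 8.3
eef_pos: [0.5588, -0.1381, 0.1955]
eef_rot: [0.52, 0.481, 0.517, -0.48]
wrist_force: [-0.3, 1.0, -0.3]
opening: 0.685
```

Run:
```python
from h import *
print(ctrl.get_obs()['eef_pos'])
im,d,P,T=cloud('wrist'); 
im3,_,P3,_=cloud('scene')
cv2.imwrite('pics/w3.png',np.hstack([cv2.resize(im[50:330,150:400,::-1],(400,448)),cv2.resize(im3[210:320,110:230,::-1],(400,448))]))
o=np.array([557.4,-152.9]); e=np.array([-.075,.9972]); n=np.array([e[1],-e[0]])
L=P[...,:2]*1000-o; Y=L@e; X=L@n; z=P[...,2]*1000
for nm,lo,hi,x in(('post',104,114,14),('plates',54,62,31),('slab',63,68,31),('tabs',98,109,20)):
    m=(z>lo)&(z<hi)&(abs(X)<x)&(abs(Y)<110); 
    if m.sum()>5: h,b=np.histogram(Y[m],bins=np.arange(-60,100,2)); print(nm,m.sum(),{int(k):int(v) for k,v in zip(b,h) if v>3},'X',np.percentile(X[m],[2,98]).round(1))
p=np.array([557.4,-152.9])
for d in (80,110,130): print(d,[goal([*(p+d*e),zz],4.3) for zz in(200,)])
```

```text
[ 0.55883587 -0.13810925  0.19546787]
post 1126 {-14: 11, -12: 53, -10: 59, -8: 68, -6: 50, 12: 44, 14: 71, 16: 65, 18: 67, 20: 22, 72: 58, 74: 57, 76: 71, 78: 49, 80: 72, 82: 48, 84: 72, 86: 48, 88: 72, 90: 69} X [-12.8  12.5]
plates 1039 {-56: 11, -54: 9, -52: 9, -50: 9, -48: 11, -46: 9, -44: 9, -42: 11, -40: 8, -38: 12, -30: 24, -28: 43, -26: 37, -24: 31, -22: 25, 0: 53, 24: 28, 26: 82, 32: 110, 34: 110, 36: 111, 38: 102, 40: 149, 42: 35} X [-29.9  29.6]
slab 1268 {-20: 22, -18: 44, -16: 33, -14: 46, -12: 49, -10: 40, -8: 42, -6: 105, -4: 106, -2: 47, 0: 28, 6: 40, 8: 44, 10: 39, 12: 50, 14: 51, 16: 56, 18: 60, 20: 116, 22: 96, 24: 135, 26: 19} X [-29.1  28.6]
tabs 693 {-14: 11, -12: 58, -10: 62, -8: 72, -6: 135, 12: 49, 14: 76, 16: 69, 18: 84, 20: 75} X [-14.5  14.1]
80 [(array([ -7.4,  -0.9, -64.5]), array([ 0., -0.,  0.]))]
110 [(array([ -7.3,  -0.9, -94.5]), array([ 0., -0.,  0.]))]
130 [(array([  -7.3,   -0.9, -114.5]), array([ 0., -0.,  0.]))]
```

View pics/w3.png

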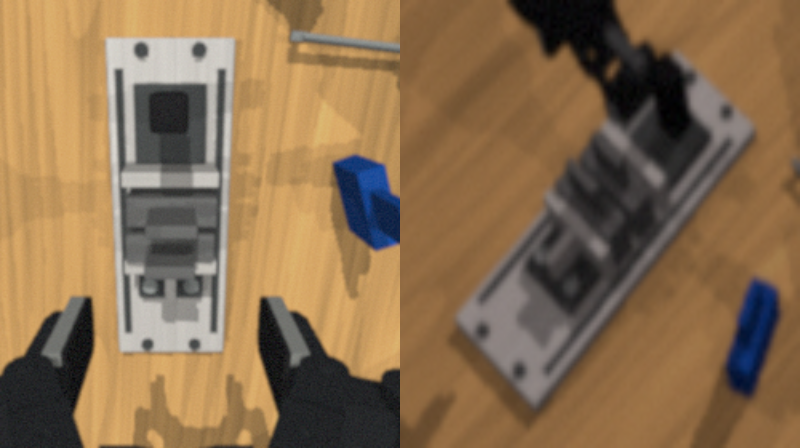

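Both spacers stand upright: the tabs are at y≈-9.5 and 16.5, the jaw face is at ≈32, and both are centred in x. Next I'll grip the post from above.

{"fn": "step_arm", "kwargs": {
  "motion": [
    [0,0,-15,0,0,0,80],
    [0,0,-40,0,0,0,80],
    [10,-1,-60,0,0,0,80],
    [35,-1,-65.5,0,0,0,80],
    [65,-1,-65.5,0,0,0,80],
    [95,-1,-65.5,0,0,0,80],
    [118,-1,-65.5,0,0,0,80],
    [128,-1,-65.5,0,0,0,80],
    [128,-1,-65.5,0,0,0,80]
  ]
}}

```text
time_s: 9.52
eef_pos: [0.5509, -0.0717, 0.0645]
eef_rot: [0.518, 0.48, 0.519, -0.481]
wrist_force: [0.4, 0.3, -0.1]
opening: 0.685
```

{"fn": "step_arm", "kwargs": {
  "motion": [
    [0,0,0,0,0,0,160],
    [0,0,0,0,0,0,255],
    [0,0,0,0,0,0,255],
    [0,0,0,0,0,0,255],
    [0,0,0,0,0,0,255]
  ]
}}

```text
time_s: 10.15
eef_pos: [0.5509, -0.0726, 0.0666]
eef_rot: [0.518, 0.48, 0.519, -0.481]
wrist_force: [-7.5, -0.1, 7.7]
opening: 0.225
```

{"fn": "step_arm", "kwargs": {
  "motion": [
    [0,0,2,0,0,0,255],
    [0,0,4,0,0,0,255],
    [0,0,6,0,0,0,255],
    [0,0,7,0,0,0,255],
    [0,0,8,0,0,0,255],
    [0,0,8,0,0,0,255]
  ]
}}

```text
time_s: 10.9
eef_pos: [0.5515, -0.0801, 0.0666]
eef_rot: [0.518, 0.48, 0.519, -0.481]
wrist_force: [-8.1, 2.5, 10.1]
opening: 0.225
```

{"fn": "step_arm", "kwargs": {
  "motion": [
    [0,0,1,0,0,0,255],
    [0,0,2,0,0,0,255],
    [0,0,2,0,0,0,255]
  ]
}}

```text
time_s: 11.28
eef_pos: [0.5516, -0.082, 0.0666]
eef_rot: [0.518, 0.48, 0.519, -0.481]
wrist_force: [-8.0, 2.8, 9.2]
opening: 0.226
```

{"fn": "step_arm", "kwargs": {
  "motion": [
    [0,0,0.7,0,0,0,255],
    [0,0,1.4,0,0,0,255],
    [0,0,1.4,0,0,0,255]
  ]
}}

```text
time_s: 11.65
eef_pos: [0.5517, -0.0834, 0.0667]
eef_rot: [0.518, 0.48, 0.519, -0.481]
wrist_force: [-7.6, 2.4, 9.3]
opening: 0.231
```

{"fn": "step_arm", "kwargs": {
  "motion": [
    [0,0,0.5,0,0,0,255],
    [0,0,1,0,0,0,255],
    [0,0,1,0,0,0,255]
  ]
}}

```text
time_s: 12.02
eef_pos: [0.5518, -0.0842, 0.0667]
eef_rot: [0.518, 0.48, 0.519, -0.481]
wrist_force: [-7.9, 2.9, 8.7]
opening: 0.226
```

{"fn": "step_arm", "kwargs": {
  "motion": [
    [0,0,0.5,0,0,0,255],
    [0,0,1,0,0,0,255],
    [0,0,1,0,0,0,255]
  ]
}}

```text
time_s: 12.4
eef_pos: [0.5518, -0.0844, 0.0667]
eef_rot: [0.518, 0.481, 0.52, -0.481]
wrist_force: [-8.3, 6.7, 11.0]
opening: 0.226
```

{"fn": "step_arm", "kwargs": {
  "motion": [
    [0,0,0.5,0,0,0,255],
    [0,0,0.5,0,0,0,255]
  ]
}}

```text
time_s: 12.65
eef_pos: [0.5518, -0.0844, 0.0666]
eef_rot: [0.517, 0.481, 0.52, -0.48]
wrist_force: [-7.7, 9.1, 10.7]
opening: 0.226
```

{"fn": "step_arm", "kwargs": {
  "motion": [
    [0,0,0.5,0,0,0,255],
    [0,0,0.5,0,0,0,255]
  ]
}}

```text
time_s: 12.9
eef_pos: [0.5518, -0.0844, 0.0667]
eef_rot: [0.517, 0.481, 0.52, -0.48]
wrist_force: [-7.6, 10.4, 11.9]
opening: 0.224
```

The plate closed on the stack at about 12 mm of travel, well short of the 28 mm end stop. One more millimetre, to make up for the spring, then a check.

{"fn": "step_arm", "kwargs": {
  "motion": [
    [0,0,0.5,0,0,0,255],
    [0,0,1,0,0,0,255],
    [0,0,1,0,0,0,255],
    [0,0,1,0,0,0,255],
    [0,0,1,0,0,0,255],
    [0,0,1,0,0,0,255]
  ]
}}

```text
time_s: 13.65
eef_pos: [0.5518, -0.0844, 0.0667]
eef_rot: [0.517, 0.481, 0.52, -0.48]
wrist_force: [-8.3, 13.7, 13.5]
opening: 0.225
```

Run:
```python
from h import *
o=ctrl.get_obs(); print(o['wrist_force'],o['eef_pos'],abs(o['dq']).max())
im,d,P,T=cloud('wrist'); im3,_,P3,_=cloud('scene'); im4,_,P4,_=cloud('top')
cv2.imwrite('pics/f.png',np.hstack([cv2.resize(im[:,:,::-1],(400,300)),cv2.resize(im3[210:320,100:240,::-1],(400,300))]))
c=np.array([557.4,-152.9]); e=np.array([-.075,.9972]); n=np.array([e[1],-e[0]])
for PP in(P,P3,P4):
  L=PP[...,:2]*1000-c; Y=L@e; X=L@n; z=PP[...,2]*1000
  m=(z>92)&(z<109)&(abs(X)<18)&(Y>-20)&(Y<22); h,b=np.histogram(Y[m],bins=np.arange(-20,22,2)); print({int(k):int(v) for k,v in zip(b,h) if v>2},np.percentile(X[m],[3,97]) if m.any() else '')
print(ctrl.get_obs()['wrist_force'])
```

```text
[-8.25076048 13.70822381 13.48541675] [ 0.55177625 -0.0844384   0.06666521] 0.002288476560592714
{} 
{-18: 5, -16: 17, -14: 10, -12: 11, -10: 8, 2: 5, 4: 16, 6: 10, 8: 7, 10: 9} [-12.21313719  16.71640396]
{} 
[-7.94804136 13.16872756 12.76994052]
```

View pics/f.png

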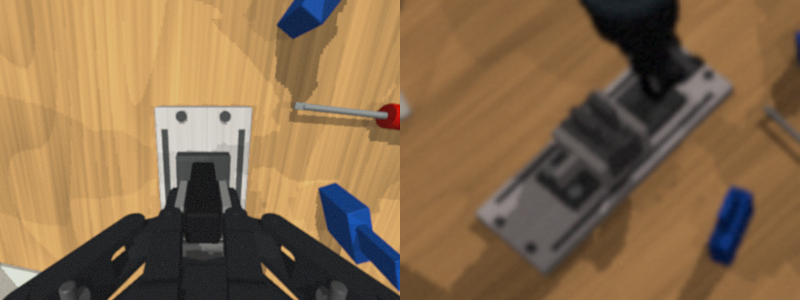

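The tabs are 20 mm apart, so the slabs touch. Both stand upright, and the wrist force along the push is about 13 N, or roughly 10 N on the stack after the spring. The arm is at rest, so I'm handing in.

```bash
python3 -c "
from bench import ctrl
print(ctrl.hand_in())"
```

```text
the job is handed in; nothing more can be done
None
```

I added one grey spacer to the gap, gripped the black post from above and pressed the sliding plate onto the stack. I handed in at about 14 s with the plate still held pressed; no verdict was reported.

- **Stack:** the gap measured about 51.5 mm, so only one more spacer fitted. The plate closed after about 12 mm of its 28 mm travel.
- **Spacers:** in the last depth check, from the scene camera only, the two tabs were 20 mm apart, so the slabs were touching. Both were upright and centred within about 3 mm. The top and wrist cameras gave no tab readings then because the arm blocked them.
- **Force:** the wrist force along the push was about 13 to 14 N. Taking off about 3 N for the spring leaves roughly 10 N on the stack, and the arm was at rest.
- **Side load:** gripping the post also put about 8 N sideways and 13 N vertically on the wrist, which I left uncorrected.
- **Other objects:** the arm never went near the bystanders, the unused spacers or the blue and orange look-alikes. I did not re-measure their positions at the end.

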